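Fold down the column rest and lay the long column in it

TASK

Get the long chromatography column ready for a fitting change. First push the folded-up sprung rest over towards its front until it snaps down onto its lower stop; then slide the long column sideways out of the open front of its spring clips (they do not let go upwards) and lay it lengthwise, centred, in the rest's two V saddles, and let go. Never let that column fall on the bench, leave the short column in its clips and do not shift the bottles, tools and boxes standing around.

Things in the scene. Friction and masses are not known exactly. Their poses are not given: they have to be found in the camera images.
- stand: Fixed dark steel base of the fold-down rest, 150 x 150 x 8 mm. Origin: centre of its underside. -x is its front, to which the rest folds down (towards the robot, up to 0.45 rad off), y runs along the hinge, z up. Two cheeks 64 mm high at y = +-73 mm carry the hinge. A black rubber stop, 44 mm high, at x = -35 mm lies under the folded-down plate.
- hinge (a point): Middle of the rest's hinge axis: x = +40, z = 50 mm in the stand's frame, axes as for stand.
- rest (a joint): Angle of the sprung rest, rad. 0: folded up, plate leaning 0.35 rad back from upright. 1.92: folded down, plate level, pointing to the front. The over-centre spring drives it to 0 below about 0.8 and to 1.92 above. About 6 N at the plate's edge starts it moving, ever less up to 0.8; then it snaps down by itself within about a second and stays.
- rest_edge (a point): Middle of the free edge of the rest's aluminium plate, 130 mm wide, 6 mm thick, edge 125 mm from the hinge; uppermost (167 mm high) when folded up. Axes turn with the plate: z from hinge to edge, y along the hinge, x out of the face with the saddles. That face looks to the back when folded up (push on it to fold the rest down) and up when folded down.
- rest_seat (a point): Where the column's middle belongs, midway between the saddles, 34 mm out of the plate's mid-plane, 72 mm from the hinge, 84 mm above the bench when folded down. Axes as for rest_edge (folded down, x is up; the column lies along y). Saddles: grey 90 degree V blocks 14 mm wide at y = +-46 mm, tips 36 mm above the plate, 78 mm free between them.
- column_long_center (a point): Centre of the long column: loose steel tube of 26 mm diameter, 200 mm long over dark end nuts of 31 mm diameter (the nuts begin 82 mm from the centre), about 0.3 kg. x runs along the column. It starts held level in the clips of rack_long, its axis 45 mm above the bench.
- rack_long: Fixed grey clip rack holding the long column, base 85 x 120 x 10 mm. Origin on the bench below the tube's axis, midway between the clips. The column lies along y; -x is the open front (towards the robot, up to 0.45 rad off). Two clips 12 mm wide at y = +-46 mm, 70 mm high: shelf below, wall behind, sprung steel jaw above whose nose hooks over the front of the tube. Only the base between them.
- clip_mouth (a point): Point 35 mm in front of the clips of rack_long, at the height of the column's axis in them; axes as for rack_long. A level pull of about 6 to 15 N to -x lifts the jaws' noses, and the tube is free of them when its axis is here. Lifted straight up it is caught under the jaws.
- rack_short: A second, equal rack, with the short column. The places of the rest and the two racks change about.
- column_short_center (a point): Centre of the short column, 26 mm diameter, 144 mm long, in the clips of rack_short; to be left there.
- bottle_a: Bystander: small amber bottle with blue cap, 42 mm diameter, 140 mm high. Origin: centre of underside.
- jar_b: Bystander: white jar, 40 mm diameter, 75 mm high. Origin: centre of underside.
- wrench: Bystander: wrench lying flat, 150 mm long.
- beaker: Bystander: glass beaker, 68 mm diameter, 85 mm high. Origin: centre of underside.
- kit_box: Bystander: cardboard box 70 x 100 x 45 mm. Origin: centre of underside.
- vial_tray: Bystander: white tray 70 x 120 x 30 mm. Origin: centre of underside.
Not all that is in view belongs to the job. What is shaped like the stand but red is not meant. What is shaped like the part that bears column_long_center but green is not meant.

How it is judged (in metres and radians):
On the way, in this order (a step that is already met when the one before it is completed fails the run):
1. the rest has snapped down onto its lower stop (value of joint rest above 1.82 rad), for 0.2 s.
2. the long column is clear of its clips (distance between column_long_center and rack_long above 0.08 m), for 0.1 s.
At the end, for the whole second after the job is handed in: The rest is down (joint above 1.82); the long column lies at rest in both saddles, its centre within 6 mm of the seat in height and across and within 18 mm along, its axis within 0.08 rad of the saddles' line; the short column is still in its clips (within 12 mm) (value of joint rest above 1.82 rad and x of column_long_center in the frame of rest_seat between -0.006 and 0.006 m and z of column_long_center in the frame of rest_seat between -0.006 and 0.006 m and y of column_long_center in the frame of rest_seat between -0.018 and 0.018 m and angle between the x axis of column_long_center and the y axis of rest_seat, either way round below 0.08 rad and linear speed of column_long below 0.02 m/s and distance of column_short_center from where it was at the start of the episode below 0.012 m); the robot touches nothing.
It fails at once if the long column fell on the bench (height (world z) of column_long_center below 0.026 m).
It fails at once if the short column was taken out of its clips (distance of column_short_center from where it was at the start of the episode above 0.02 m).
It fails at once if a bystander was shifted by more than 30 mm (distance of any of bottle_a, jar_b, wrench, beaker, kit_box, vial_tray from where it was at the start of the episode above 0.03 m).
It also fails if it takes over 67 s, if anything falls off the work surface, if the arm or the gripper's body presses on something with over 40 N, if the wrist force passes 120 N, or if a joint passes its speed limit or range.

ROBOT

A 6-joint arm with a two-finger parallel gripper is mounted at the origin on the work surface. World frame = base frame: x ahead of the robot, y to its left, z up, the work surface at z = 0. Lengths are in m, angles in degrees, forces in N, time in s.
With the tool pointing down it reaches from about 0.375 to 0.925 m from the base axis. Payload 5.7 kg.
Tool frame: the origin (TCP) lies at the very end of the fingers, on their centre line; the grasp point (between the pads) lies 19 mm behind it (hold_point_z is the distance from the TCP to the grasp point, in m); z points along the fingers, y is the line along which they close (so a half turn about z gives the same grasp; the last joint's range is limited). The gripper opens to 88 mm and grips with 3 to 60 N. Pads are 20 mm wide; open, the fingers measure 115 mm over their backs; the gripper's body (75 mm by 178 mm) begins 61 mm behind the grasp point.
Start: joints at [66.056, 20.558, 86.54, -0, 72.909, -6.595], TCP at [0.179, 0.573, 0.223] pointing down, gripper open.
Joint ranges: [-170.27, 170.27], [-57.76, 135], [12.27, 136.19], [-55.21, 235.2], [11.17, 155.16], [-170.74, 170.74]. Speed limits (degrees/s): [136.94, 136.94, 180, 180, 180, 180].

INTERFACE

Orientations are given as [roll, pitch, yaw] about the fixed x, y, z axes, in that order (R = Rz(yaw) Ry(pitch) Rx(roll)).
In Python, from station import observe, read_camera, hand_in, cut_out, tip_of, hold_point_z gives the robot as it stands.
- The arm moves only by the tool drive_tool, never from a script. Its argument "targets" is a list of rows, each a list of 7 numbers: the turn, a rotation vector about the world's x, y, z each as a share of pi/4 rad, from -1 to 1, then the shift along the world's x, y, z each as a share of 0.3 m, from -1 to 1, then the opening in per cent of the stroke, from 0 (shut) to 100 (fully open). A call has 1 to 12 rows; each row is the pose to reach, as a shift and turn from the pose commanded when the call began; what a row does not reach only later rows make up. A row lasts 1/8 s, in which the tool goes at most 62.5 mm and 10.7 degrees, less where a joint would pass 70% of its speed; a pose out of reach is approached as far as the arm can. A call with a number of a shift or a turn outside -1 to 1 is refused whole. A call with a gripper value outside its range is refused whole. The fingers move at their own pace and stop on an object; "force" is the grip in N (left out, the last holds). Time passes only in rows, so rows that repeat a pose let the fingers close. It gives the time, the measured TCP pose, the force, the opening and the grip force at its end, in the units of the state.
- observe(): the state, without advancing time (a new reading comes with each control period).
- read_camera(name): name is "scene" or "top" or "wrist"; returns a dict with "color" (400x640x3 uint8, red, green, blue), "fov_y" (degrees; the focal length in pixels is half the picture's height over the tangent of half this angle, whatever the lens; pixels are square), "cx", "cy" (the principal point, pixels), "extrinsics" (4x4, takes a point from world to camera coordinates). Camera axes: x right, y up, looking along -z (the intrinsics and any distortion apply to the point x, -y, -z); pixel columns grow to the right and rows downward; lengths in m; the calibration is good to about 2 mm. A picture is of the moment at which its call begins. There is no depth.
- hand_in(): hands the job in; it is judged then, once.
Trained networks look in a picture, given as the dict that the camera call returned (one of the last four; its "shot" number tells which), for a name from the list of things; names that differ only in an ending like _2 or _b are one class to them, and where a whole thing is asked for, a point or a joint stands for the part that bears it (a point fixed in the world has none). Each returns a list of dicts, best first, with "conf" (0 to 1); they miss things now and then, are a little off and sometimes report something else, mostly with a low value. They report only what shows in the picture. A call takes as long as a camera call. They do not tell look-alikes from the thing itself.
- cut_out(name, picture): "mask" (400x640 bool, what is visible of it).
- tip_of(name, picture): "point" ([x, y, z] in m, in world coordinates, good to about 4 mm: a listed point, or the origin of a listed thing).
The state is a dict: "time": time; "qpos": joint angles; "dq": joint speeds; "joint_efforts": joint torques, N m; "tcp_pos": TCP position; "ee_rot": TCP orientation; "wrist_force": force on the tool from outside, world axes, zero at the start; "moment": the same for the moment, N m; "opening": finger opening in m; "grip_force": force on a finger pad.
Only numpy, scipy, OpenCV 4.12 (cv2) and the standard library are available. Lean on these libraries where they do the work, as an engineer would, in place of code of your own. Each camera call takes 0.05 s, during which the arm holds its last target. There are 200 camera calls.

## Working session

There is one attempt and no reset: what is moved stays moved. The work goes in short steps, Python scripts to look and compute and a tool call to move; the robot and the scene stay as the last step left them, time stands still between calls to the robot, and variables do not carry over. Pictures are saved under pics/ and viewed, at most 10 in all, crops included, and the job is handed in when it is done.

Besides the shell and the picture viewer there is one more tool, called after "Call:" as name(argument=value, ...) on one line, values as JSON. drive_tool: Moves the arm, as the interface text tells. Its arguments: {"type":"object","properties":{"targets":{"type":"array"},"force":{"type":"number"}},"required":["targets"]}

```bash
mkdir -p pics
cat > h.py <<'E'
import numpy as np, cv2
from station import *
def save(p,n): cv2.imwrite('pics/'+n,cv2.cvtColor(p["color"],cv2.COLOR_RGB2BGR))
def proj(p,X):
    c=p["extrinsics"]@np.append(X,1); f=200/np.tan(np.radians(p["fov_y"]/2))
    return np.round([p["cx"]+f*c[0]/-c[2],p["cy"]+f*c[1]/c[2]],1)
def ray(p,u,v,z):
    f=200/np.tan(np.radians(p["fov_y"]/2)); E=np.array(p["extrinsics"])
    d=E[:3,:3].T@np.array([(u-p["cx"])/f,-(v-p["cy"])/f,-1]); o=-E[:3,:3].T@E[:3,3]
    return o+d*(z-o[2])/d[2]
E
python3 - <<'E'
from h import *
s=observe(); print(s["time"],s["tcp_pos"],s["ee_rot"],s["opening"])
for c in ["scene","top"]:
    p=read_camera(c); save(p,c+"0.png"); print(c,p.get("fov_y"),{k:v for k,v in p.items() if k not in("color","extrinsics")})
    for n in ["stand","hinge","rest_edge","rest_seat","column_long_center","rack_long","clip_mouth","column_short_center","bottle_a","jar_b","wrench","beaker","kit_box","vial_tray"]:
        for r in tip_of(n,p)[:3]: print(c,n,np.round(r["point"],3),round(r["conf"],2),proj(p,r["point"]))
E
```

```text
0.0 [0.17863966 0.57204173 0.22180955] [-1.79893673e+02 -1.00192500e-02  1.62651261e+02] 0.0878738023386395
scene 46.3275516675391 {'fov_y': 46.3275516675391, 'cx': 316.6668246104467, 'cy': 201.74881228875768, 'shot': 1}
scene stand [0.548 0.012 0.001] 0.86 [284.7 214.1]
scene stand [ 0.232  0.404 -0.   ] 0.7 [431.7 239.2]
scene hinge [0.267 0.409 0.05 ] 0.89 [427.7 234.7]
scene hinge [0.589 0.012 0.052] 0.66 [273.7 208.8]
scene rest_edge [0.309 0.407 0.164] 0.93 [423.2 214.7]
scene rest_edge [0.633 0.005 0.168] 0.62 [257.8 187.6]
scene rest_seat [0.644 0.004 0.103] 0.86 [257.  203.5]
scene rest_seat [0.326 0.409 0.106] 0.75 [416.7 231. ]
scene column_long_center [0.493 0.308 0.041] 0.87 [352.6 250.7]
scene column_long_center [0.343 0.647 0.017] 0.86 [469.4 303.4]
scene rack_long [ 0.486  0.314 -0.001] 0.91 [354.9 259.6]
scene clip_mouth [0.453 0.316 0.043] 0.9 [364. 246.]
scene column_short_center [ 0.525 -0.308  0.044] 0.55 [241.9 156.9]
scene column_short_center [0.546 0.013 0.   ] 0.28 [285.3 214.2]
scene column_short_center [0.673 0.154 0.006] 0.28 [277.4 255.2]
scene bottle_a [
[... 913 characters left out ...]
.007 0.109] 0.65 [357.9 149.6]
top column_long_center [0.492 0.307 0.046] 0.85 [262.8 202.6]
top column_long_center [0.343 0.649 0.014] 0.76 [157.3 251.1]
top rack_long [ 0.49   0.309 -0.001] 0.7 [264.3 204.7]
top clip_mouth [0.462 0.323 0.046] 0.77 [257.7 212.2]
top clip_mouth [ 0.359  0.177 -0.   ] 0.26 [304.3 244. ]
top column_short_center [ 0.527 -0.302  0.044] 0.58 [450.7 190.2]
top bottle_a [ 0.644 -0.16  -0.001] 0.59 [402.5 158.2]
top jar_b [0.677 0.153 0.002] 0.73 [310.5 149. ]
top wrench [0.359 0.181 0.002] 0.51 [303.1 243.8]
top beaker [ 0.744  0.242 -0.001] 0.58 [284.  130.1]
top kit_box [ 0.736 -0.205 -0.   ] 0.96 [414.7 131.6]
top vial_tray [ 0.34 -0.17 -0.  ] 0.61 [408.9 248.2]
```

View pics/top0.png

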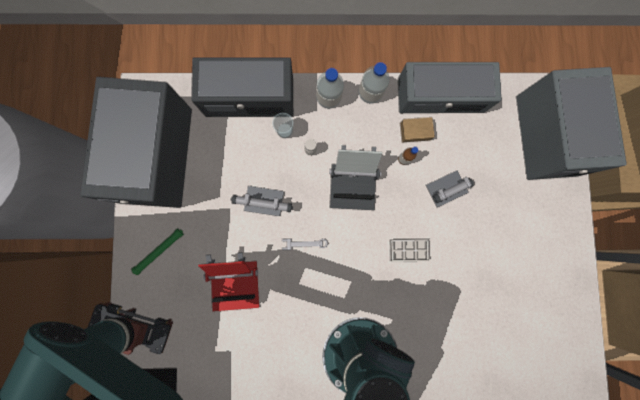

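View pics/scene0.png

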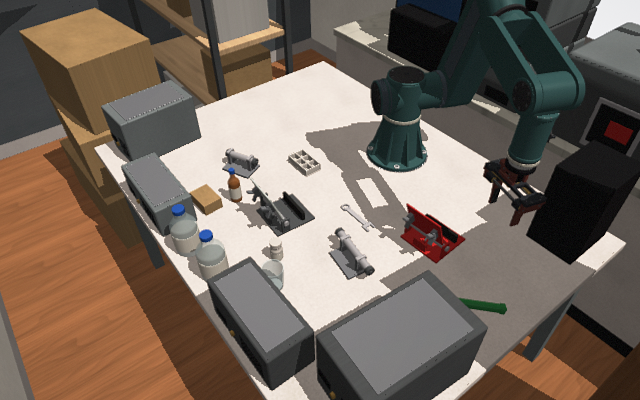

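The top view shows two stands, dark at pixel (352,186) and red at (235,285). The dark one fits, since red is excluded. There are two long columns: steel in the grey rack at (263,203), and a green one loose at (157,251). The steel one in the clips fits. The short column is at (451,190). I'll check these in one enlarged crop and measure the yaws.

Run:
```python
from h import *
for c in ["top","scene"]:
    p=read_camera(c)
    if c=="top":
        im=p["color"][110:260,220:420]; save({"color":cv2.resize(im,(800,600),interpolation=cv2.INTER_CUBIC)},"crop1.png")
    for n,z in [("column_long_center",.045),("rest_edge",.167),("stand",.004),("column_short_center",.045)]:
        for r in cut_out(n,p)[:2]:
            m=r["mask"]; 
            if m.sum()<20: continue
            v,u=np.nonzero(m); P=np.array([ray(p,a,b,z)[:2] for a,b in zip(u,v)]); 
            w,V=np.linalg.eigh(np.cov(P.T)); d=V[:,1]
            rect=cv2.minAreaRect((P*1000).astype(np.float32)) 
            t=(P-P.mean(0))@d
            print(c,n,round(r["conf"],2),len(u),P.mean(0).round(3),"pca yaw",np.degrees(np.arctan2(d[1],d[0])).round(1),"len",np.ptp(t).round(3),"ends mid",(P.mean(0)+d*(t.max()+t.min())/2).round(3),"rect",np.round(rect[0]),np.round(rect[1]),round(rect[2],1))
```

```text
top column_long_center 0.87 438 [0.493 0.317] pca yaw 80.8 len 0.198 ends mid [0.492 0.314] rect [494. 314.] [198.  30.] 81.2
top column_long_center 0.77 570 [0.343 0.638] pca yaw 131.7 len 0.196 ends mid [0.344 0.638] rect [344. 638.] [ 30. 196.] 41.8
top rest_edge 0.65 1092 [0.598 0.019] pca yaw 94.0 len 0.14 ends mid [0.598 0.018] rect [600.  18.] [134.  86.] 87.7
top rest_edge 0.63 842 [0.299 0.395] pca yaw 88.9 len 0.151 ends mid [0.299 0.396] rect [305. 397.] [ 69. 149.] 2.9
top stand 0.9 2560 [0.238 0.413] pca yaw 49.3 len 0.238 ends mid [0.241 0.417] rect [245. 422.] [184. 186.] 3.0
top stand 0.57 2721 [0.576 0.007] pca yaw 163.9 len 0.235 ends mid [0.582 0.006] rect [581.   5.] [170. 218.] 85.5
top column_short_center 0.78 312 [ 0.529 -0.31 ] pca yaw 113.1 len 0.145 ends mid [ 0.528 -0.308] rect [ 529. -308.] [ 32. 145.] 20.8
scene column_long_center 0.95 414 [0.492 0.317] pca yaw 80.4 len 0.209 ends mid [0.49  0.309] rect [490. 309.] [209.  32.] 80.6
scene column_long_center 0.71 373 [0.334 0.686] pca yaw 131.7 len 0.12 ends mid [0.337 0.683] rect [338. 685.] [ 34. 120.] 43.7
scene rest_edge 0.85 329 [0.649 0.074] pca yaw 85.8 len 0.18 ends mid [0.649 0.072] rect [652.  72.] [180.  42.] 84.1
scene rest_edge 0.6 771 [0.342 0.439] pca yaw 83.3 len 0.173 ends mid [0.342 0.436] rect [345. 437.] [ 78. 165.] 4.7
scene stand 0.84 1936 [0.226 0.386] pca yaw 78.9 len 0.257 ends mid [0.222 0.362] rect [231. 361.] [154. 234.] 4.5
scene column_short_center 0.73 133 [ 0.526 -0.309] pca yaw 112.5 len 0.125 ends mid [ 0.524 -0.304] rect [ 525. -304.] [ 35. 125.] 22.9
scene column_short_center 0.71 558 [ 0.357 -0.133] pca yaw 80.7 len 0.157 ends mid [ 0.357 -0.135] rect [ 356. -135.] [151.  88.] 86.4
```

View pics/crop1.png

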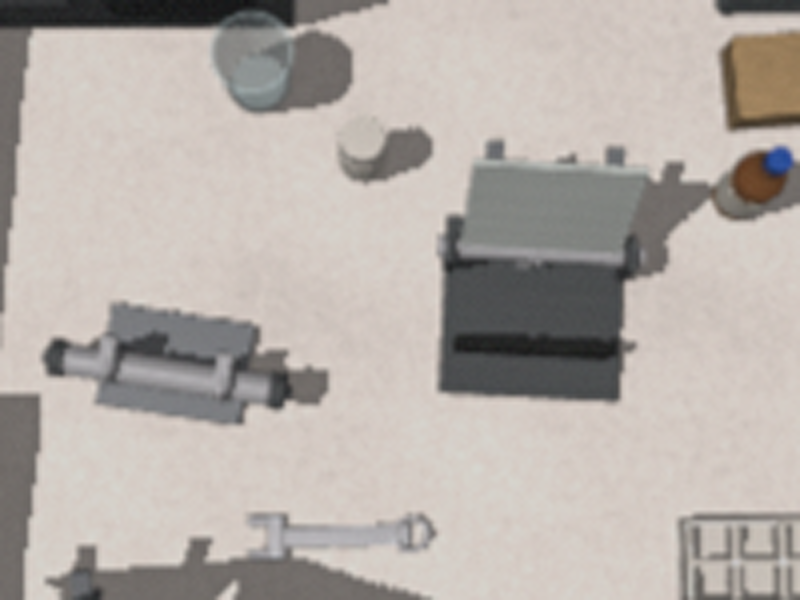

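The crop confirms the dark stand, with its grey rest leaning back, at full-image (352,186), and the grey rack with the steel column at (263,203). The stand yaw is about -3.3° and the rack yaw about -9°. First I'll go behind the rest.

Call:
drive_tool(targets=[[0,0,0.05,0.1,-0.11,0.03,0],[0,0,0.1,0.2,-0.22,0.06,0],[0,0,0.15,0.32,-0.35,0.1,0],[0,0,0.2,0.44,-0.48,0.1,0],[0,0,0.25,0.56,-0.62,0.1,0],[0,0,0.3,0.68,-0.75,0.1,0],[0,0,0.32,0.8,-0.87,0.1,0],[0,0,0.32,0.9,-0.95,0.1,0],[0,0,0.32,0.9,-0.95,0.1,0]])

```text
time: 3.12
tcp_pos: [0.451, 0.2861, 0.2527]
ee_rot: [-180.0, 0.1, 176.8]
wrist_force: [-1.3, 1.5, 0.1]
opening: 0.0021
grip_force: 0.0
```

Call:
drive_tool(targets=[[0,0,0,0.12,-0.12,0,0],[0,0,0,0.24,-0.26,0,0],[0,0,0,0.36,-0.4,0,0],[0,0,0,0.48,-0.54,0,0],[0,0,0,0.6,-0.68,0,0],[0,0,0,0.72,-0.8,0,0],[0,0,0,0.84,-0.92,0,0],[0,0,0,0.84,-0.92,0,0],[0,0,0,0.84,-0.92,0,0]])

```text
time: 4.25
tcp_pos: [0.6999, 0.013, 0.2522]
ee_rot: [180.0, -0.1, 177.1]
wrist_force: [-0.2, 0.2, 0.2]
opening: 0.0
grip_force: 0.0
```

Call:
drive_tool(targets=[[0,0,0,0,-0.03,-0.18,0],[0,0,0,0,-0.03,-0.37,0],[0,0,0,0,-0.03,-0.37,0],[0,0,0,-0.1,-0.02,-0.37,0],[0,0,0,-0.18,-0.02,-0.37,0],[0,0,0,-0.25,-0.02,-0.37,0],[0,0,0,-0.32,-0.01,-0.37,0],[0,0,0,-0.39,-0.01,-0.37,0],[0,0,0,-0.46,0,-0.37,0],[0,0,0,-0.53,0,-0.37,0],[0,0,0,-0.6,0.01,-0.37,0],[0,0,0,-0.6,0.01,-0.37,0]])

```text
time: 5.75
tcp_pos: [0.5207, 0.0157, 0.1441]
ee_rot: [180.0, 0.1, 177.1]
wrist_force: [1.0, 0.3, -0.3]
opening: 0.0004
grip_force: 0.0
```

Call:
drive_tool(targets=[[0,0,0,0,0,0.15,0],[0,0,0,0,0,0.35,0],[0,0,0,0,0.15,0.4,20],[0,0,0,0,0.35,0.4,40],[0,0,0,-0.05,0.5,0.4,60],[0,0,0,-0.09,0.65,0.4,60],[0,0,0,-0.09,0.8,0.4,60],[0,0,0,-0.09,0.8,0.4,60]])

```text
time: 6.75
tcp_pos: [0.4948, 0.2584, 0.2635]
ee_rot: [179.9, 0.2, 177.3]
wrist_force: [1.2, -0.1, -0.4]
opening: 0.0518
grip_force: 0.0
```

Run:
```python
from h import *
print(observe()["tcp_pos"],observe()["opening"])
for c in ["top","scene"]:
    p=read_camera(c); save(p,c+"1.png")
    for n in ["hinge","rest_edge","rest_seat","column_long_center"]:
        for r in tip_of(n,p)[:2]: print(c,n,np.round(r["point"],3),round(r["conf"],2),proj(p,r["point"]))
```

```text
[0.49483436 0.25836924 0.26350521] 0.05182441187671734
top hinge [0.267 0.407 0.05 ] 0.57 [230.2 275. ]
top rest_edge [0.465 0.018 0.054] 0.71 [353.4 210.1]
top rest_edge [0.311 0.408 0.168] 0.55 [220.8 263.1]
top rest_seat [0.33  0.406 0.112] 0.82 [226.5 255.3]
top column_long_center [0.342 0.65  0.017] 0.67 [156.6 251.5]
top column_long_center [0.494 0.31  0.044] 0.52 [262.  202.2]
scene hinge [0.585 0.01  0.053] 0.95 [274.2 207.8]
scene hinge [0.269 0.408 0.053] 0.89 [427. 234.]
scene rest_edge [0.313 0.41  0.162] 0.93 [422.8 216.4]
scene rest_edge [0.466 0.013 0.047] 0.86 [303.7 194.7]
scene rest_seat [0.514 0.016 0.084] 0.67 [292.1 193. ]
scene rest_seat [0.327 0.41  0.108] 0.66 [417. 231.]
scene column_long_center [0.492 0.311 0.039] 0.97 [353.3 251.6]
```

View pics/top1.png

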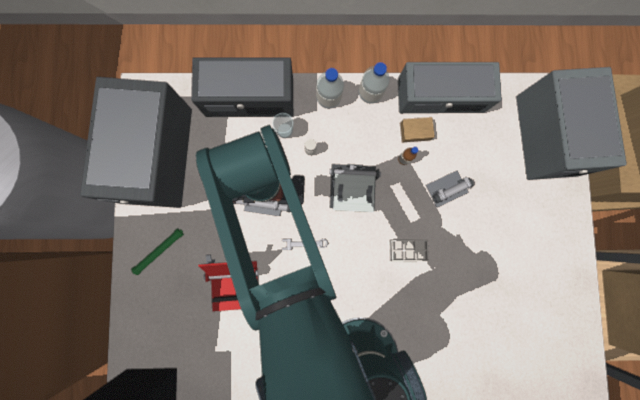

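The rest is down at (354,190), with its edge at z≈0.05 m. Now I'll turn the gripper across the column and hover over it.

Call:
drive_tool(targets=[[0,0,-0.22,0,0.05,0,60],[0,0,-0.44,0,0.1,0,60],[0,0,-0.66,0,0.15,0,60],[0,0,-0.88,0,0.17,0,60],[0,0,-1,0,0.17,0,60],[0,0,-1,0,0.17,0,60]])

```text
time: 8.0
tcp_pos: [0.494, 0.3055, 0.2616]
ee_rot: [-180.0, -0.0, 132.1]
wrist_force: [0.5, 0.1, -0.5]
opening: 0.0524
grip_force: 0.0
```

Call:
drive_tool(targets=[[0,0,-0.22,0,0,0,60],[0,0,-0.44,0,0,0,60],[0,0,-0.66,0,0,0,60],[0,0,-0.88,0,0,0,60],[0,0,-1,0,0,0,60],[0,0,-1,0,0,0,60]])

```text
time: 8.75
tcp_pos: [0.494, 0.3054, 0.2616]
ee_rot: [-180.0, 0.0, 87.2]
wrist_force: [0.3, 0.1, 0.1]
opening: 0.053
grip_force: 0.0
```

Call:
drive_tool(targets=[[0,0,-0.14,0,0,-0.2,60],[0,0,-0.14,0,0,-0.35,60],[0,0,-0.14,0,0,-0.35,60],[0,0,-0.14,0,0,-0.35,60]])

```text
time: 9.25
tcp_pos: [0.495, 0.3061, 0.1581]
ee_rot: [179.9, -0.1, 80.8]
wrist_force: [0.9, 0.0, 1.7]
opening: 0.0528
grip_force: 0.0
```

Run:
```python
from h import *
s=observe();print(s["tcp_pos"],s["ee_rot"],s["qpos"],s["time"])
p=read_camera("wrist"); save(p,"w1.png")
for n in ["column_long_center","rack_long","clip_mouth"]:
    for r in tip_of(n,p)[:2]: print(n,np.round(r["point"],3),round(r["conf"],2),proj(p,r["point"]))
for r in cut_out("column_long_center",p)[:1]:
    v,u=np.nonzero(r["mask"]); P=np.array([ray(p,a,b,.05)[:2] for a,b in zip(u,v)])
    print(P.mean(0),[np.round(x,1) for x in cv2.minAreaRect((P*1000).astype(np.float32))],len(u))
print("tcp px",proj(p,[s["tcp_pos"][0],s["tcp_pos"][1],.045]))
```

```text
[0.49496801 0.30609915 0.15809278] [ 1.79919785e+02 -6.18413527e-02  8.08309228e+01] [2.49302045e+01 2.27568678e+01 9.31876453e+01 6.94328787e-03
 6.39543940e+01 3.40962818e+01] 9.25
column_long_center [0.49  0.316 0.047] 0.76 [307.2 186.1]
rack_long [0.457 0.32  0.045] 0.53 [267.  186.7]
clip_mouth [0.456 0.318 0.045] 0.78 [265.8 189.2]
[0.494301   0.31993058] [array([493.5, 310.4]), array([199.3,  29.8]), np.float64(80.5)] 6566
tcp px [315.8 195.5]
```

View pics/w1.png

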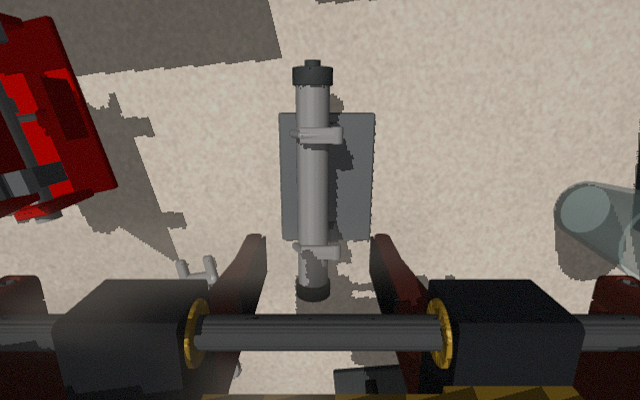

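The wrist view shows the tube upright at column ~313, with clips at rows ~135 and ~252 and the fingers either side of it. The axis and yaw match (80.5°). Now down and grip.

Call:
drive_tool(targets=[[0,0,0,-0.005,0.014,-0.15,60],[0,0,0,-0.005,0.014,-0.3,60],[0,0,0,-0.005,0.014,-0.4,60],[0,0,0,-0.005,0.014,-0.44,60],[0,0,0,-0.005,0.014,-0.44,60],[0,0,0,-0.005,0.014,-0.44,20],[0,0,0,-0.005,0.014,-0.44,20],[0,0,0,-0.005,0.014,-0.44,20],[0,0,0,-0.005,0.014,-0.44,20],[0,0,0,-0.005,0.014,-0.44,20],[0,0,0,-0.005,0.014,-0.44,20]], force=30)

```text
time: 10.88
tcp_pos: [0.4926, 0.3101, 0.0253]
ee_rot: [180.0, -0.0, 80.7]
wrist_force: [-2.1, -0.0, 5.7]
opening: 0.0253
grip_force: 30.0
```

Call:
drive_tool(targets=[[0,0,0,-0.025,0.004,0,20],[0,0,0,-0.05,0.008,0,20],[0,0,0,-0.075,0.012,0,20],[0,0,0,-0.1,0.016,0,20],[0,0,0,-0.125,0.02,0,20],[0,0,0,-0.15,0.024,0,20],[0,0,0,-0.15,0.024,0,20],[0,0,0,-0.15,0.024,0,20]])

```text
time: 11.88
tcp_pos: [0.4477, 0.3173, 0.0248]
ee_rot: [180.0, -0.0, 80.8]
wrist_force: [0.2, 0.1, -2.8]
opening: 0.025
grip_force: 30.0
```

The wrist carries 2.8 N, which is the column's weight, so it is free. Lift, then re-measure the seat.

Call:
drive_tool(targets=[[0,0,0,0,0,0.08,20],[0,0,0,0,0,0.2,20],[0,0,0,0,0,0.35,20],[0,0,0,0,0,0.5,20],[0,0,0,0,0,0.6,20],[0,0,0,0,0,0.65,20],[0,0,0,0,0,0.65,20]])

```text
time: 12.75
tcp_pos: [0.4479, 0.3172, 0.2201]
ee_rot: [179.9, -0.1, 80.7]
wrist_force: [0.7, 0.5, -3.0]
opening: 0.0257
grip_force: 30.0
```

Run:
```python
from h import *
print(observe()["tcp_pos"])
for c in ["top","scene","wrist"]:
    p=read_camera(c)
    if c!="wrist":
        u,v=proj(p,[.52,.015,.06]).astype(int); save({"color":cv2.resize(p["color"][v-50:v+50,u-65:u+65],(780,600),interpolation=cv2.INTER_CUBIC)},c+"2.png"); print(c,"crop origin",u-65,v-50)
    for n in ["hinge","stand","rest_edge","rest_seat","column_long_center"]:
        for r in tip_of(n,p)[:2]: print(c,n,np.round(r["point"],3),round(r["conf"],2))
    for r in cut_out("rest_edge",p)[:2]:
        v,u=np.nonzero(r["mask"]); P=np.array([ray(p,a,b,.053)[:2] for a,b in zip(u,v)])
        print(c,[np.round(x,1) for x in cv2.minAreaRect((P*1000).astype(np.float32))],len(u))
```

```text
[0.44793861 0.31720938 0.22011508]
top crop origin 289 142
top hinge [0.264 0.404 0.051] 0.83
top hinge [ 0.529 -0.303  0.043] 0.58
top stand [0.549 0.014 0.001] 0.85
top stand [ 0.229  0.404 -0.   ] 0.7
top rest_edge [0.463 0.021 0.053] 0.94
top rest_edge [0.312 0.409 0.167] 0.65
top rest_seat [0.33  0.41  0.109] 0.79
top rest_seat [0.517 0.019 0.085] 0.72
top column_long_center [0.342 0.648 0.017] 0.95
top column_long_center [ 0.736 -0.204 -0.003] 0.18
top [array([535.8,  16.2]), array([132.9, 149. ]), np.float64(85.3)] 1687
top [array([286.6, 390.9]), array([82.3, 77.4]), np.float64(28.2)] 463
scene crop origin 225 148
scene hinge [0.588 0.011 0.049] 0.89
scene hinge [0.268 0.409 0.052] 0.76
scene stand [0.545 0.01  0.   ] 0.97
scene rest_edge [0.308 0.413 0.164] 0.88
scene rest_edge [0.464 0.018 0.051] 0.77
scene rest_seat [0.326 0.41  0.106] 0.68
scene rest_seat [0.513 0.014 0.083] 0.62
scene column_long_center [0.345 0.647 0.014] 0.7
scene column_long_center [0.447 0.314 0.235] 0.61
scene [array([537.2,   5. ]), array([156. , 148.2]), np.float64(85.6)] 1124
scene [array([254. , 372.4]), array([183.6,  80.9]), np.float64(89.7)] 711
wrist hinge [0.27  0.402 0.056] 0.94
wrist stand [ 0.225  0.402 -0.002] 0.87
wrist rest_edge [0.308 0.41  0.168] 0.71
wrist column_long_center [0.447 0.32  0.242] 0.6
wrist [array([270. , 417.7]), array([ 80.2, 194.7]), np.float64(3.5)] 11932
```

View pics/top2.png

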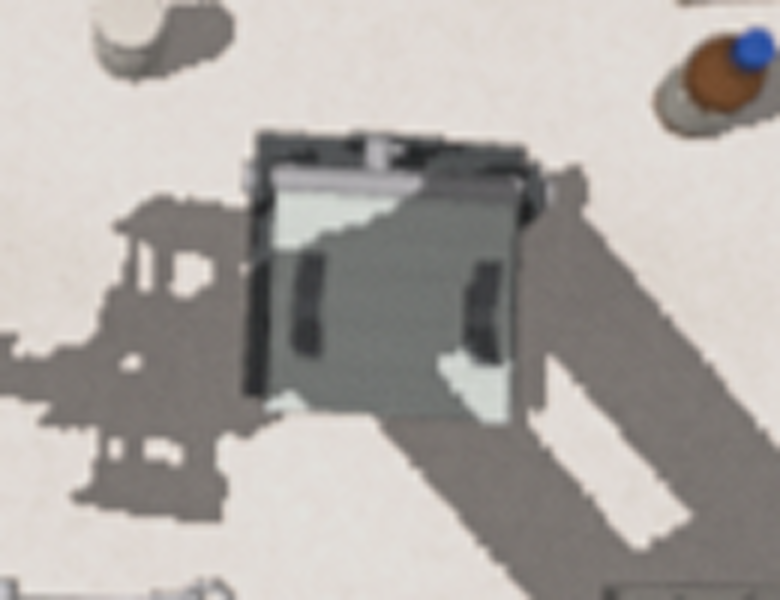

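The crop shows the plate level with both dark V saddles at crop (308,303) and (484,310), i.e. full image (340,192) and (370,194). The seat estimates agree on (0.516, 0.0155). Carry over.

Call:
drive_tool(targets=[[0,0,0.02,0.02,-0.07,0,20],[0,0,0.04,0.05,-0.2,0,20],[0,0,0.06,0.08,-0.33,0,20],[0,0,0.08,0.11,-0.46,0,20],[0,0,0.1,0.14,-0.59,0,20],[0,0,0.13,0.17,-0.72,0,20],[0,0,0.13,0.2,-0.84,0,20],[0,0,0.13,0.227,-0.93,0,20],[0,0,0.13,0.227,-0.98,0,20],[0,0,0.13,0.227,-1,-0.1,20],[0,0,0.13,0.227,-1,-0.27,20],[0,0,0.13,0.227,-1,-0.27,20]])

```text
time: 15.3
tcp_pos: [0.5116, 0.0178, 0.1358]
ee_rot: [-179.5, -0.0, 86.6]
wrist_force: [-0.6, 0.2, -2.3]
opening: 0.0256
grip_force: 30.0
```

Run:
```python
from h import *
s=observe();print(s["tcp_pos"],s["ee_rot"])
p=read_camera("wrist"); save(p,"w2.png")
for n in ["hinge","stand","rest_edge","rest_seat","column_long_center"]:
    for r in tip_of(n,p)[:2]: print(n,np.round(r["point"],3),round(r["conf"],2),proj(p,r["point"]))
```

```text
[0.5115986  0.01776852 0.13579494] [-1.79499571e+02 -3.55683805e-02  8.66102277e+01]
stand [ 0.548  0.013 -0.002] 0.6 [358.4 190.6]
rest_edge [0.459 0.018 0.048] 0.7 [248.1 208.1]
column_long_center [0.513 0.023 0.156] 0.84 [317.  261.9]
```

View pics/w2.png

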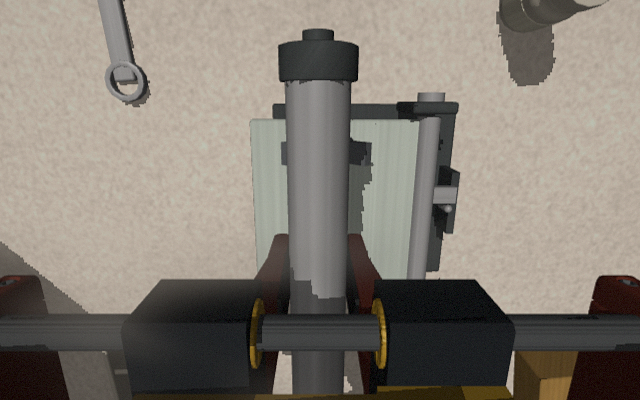

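Call:
drive_tool(targets=[[0,0,0,0,0,0,20],[0,0,0,0,0,0,20],[0,0,0,0,0,0,20]])

```text
time: 15.98
tcp_pos: [0.5156, 0.0171, 0.1388]
ee_rot: [180.0, 0.0, 86.6]
wrist_force: [-0.1, 0.2, -3.0]
opening: 0.0255
grip_force: 30.0
```

Run:
```python
from h import *
p=read_camera("wrist")
im=p["color"]; save({"color":cv2.resize(im[90:290,220:480],(780,600),interpolation=cv2.INTER_CUBIC)},"w3.png")
for u in (282,371): print(ray(p,u,153,.088))
print(ray(p,250,120,.053),ray(p,255,275,.053),ray(p,430,105,.05),ray(p,419,275,.05))
print(observe()["tcp_pos"])
```

```text
[0.49767666 0.0623441  0.088     ]
[0.55240249 0.0590495  0.088     ]
[0.47349997 0.0817289  0.053     ] [ 0.46376748 -0.03819088  0.053     ] [0.59971794 0.08423126 0.05      ] [ 0.59476726 -0.04773437  0.05      ]
[0.51552082 0.0170759  0.13870187]
```

View pics/w3.png

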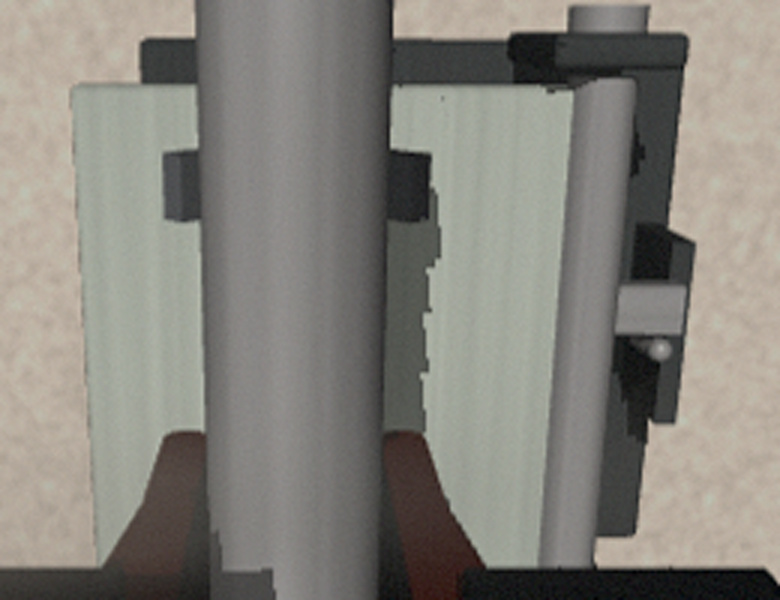

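The saddle spans crop columns 163–431 (middle 297) and the tube's middle is 294, so it is centred and parallel. Lower it.

Call:
drive_tool(targets=[[0,0,0,0,0,-0.06,20],[0,0,0,0,0,-0.12,20],[0,0,0,0,0,-0.17,20],[0,0,0,0,0,-0.21,20],[0,0,0,0,0,-0.23,20],[0,0,0,0,0,-0.24,20],[0,0,0,0,0,-0.245,20],[0,0,0,0,0,-0.245,20],[0,0,0,0,0,-0.245,20]])

```text
time: 17.15
tcp_pos: [0.5157, 0.017, 0.0654]
ee_rot: [180.0, 0.0, 86.6]
wrist_force: [0.1, 0.2, -2.9]
opening: 0.0252
grip_force: 30.0
```

Call:
drive_tool(targets=[[0,0,0,0,0,-0.003,20],[0,0,0,0,0,-0.006,20],[0,0,0,0,0,-0.008,20],[0,0,0,0,0,-0.008,20]])

```text
time: 17.65
tcp_pos: [0.516, 0.0171, 0.0641]
ee_rot: [179.9, -0.0, 86.6]
wrist_force: [-2.5, 0.6, 11.3]
opening: 0.0254
grip_force: 30.0
```

It has made contact: seated at z 0.064 m, as expected. Release and retreat upward.

Call:
drive_tool(targets=[[0,0,0,0,0,0,32],[0,0,0,0,0,0,36],[0,0,0,0,0,0,45],[0,0,0,0,0,0,55],[0,0,0,0,0,0,55],[0,0,0,0,0,0,55],[0,0,0,0,0,0.06,55],[0,0,0,0,0,0.15,55],[0,0,0,0,0,0.3,55],[0,0,0,0,0,0.5,55],[0,0,0,0,0,0.6,55],[0,0,0,0,0,0.6,55]])

```text
time: 19.15
tcp_pos: [0.5173, 0.0169, 0.2453]
ee_rot: [179.7, 0.0, 86.6]
wrist_force: [0.4, 0.4, -0.3]
opening: 0.0481
grip_force: 0.0
```

Run:
```python
from h import *
s=observe();print(s["tcp_pos"],s["wrist_force"],s["opening"])
for c in ["wrist","scene"]:
    p=read_camera(c)
    if c=="wrist": save(p,"w4.png")
    for n in ["rest_seat","rest_edge","column_long_center","column_short_center"]:
        for r in tip_of(n,p)[:2]: print(c,n,np.round(r["point"],3),round(r["conf"],2))
```

```text
[0.51733219 0.01693529 0.24533491] [ 0.38478447  0.42630063 -0.26181889] 0.04814671129269469
wrist rest_seat [0.514 0.017 0.083] 0.59
wrist rest_seat [0.458 0.022 0.047] 0.57
wrist rest_edge [0.46  0.019 0.05 ] 0.86
wrist column_long_center [0.512 0.021 0.086] 0.9
wrist column_long_center [0.364 0.178 0.   ] 0.29
scene rest_seat [0.516 0.01  0.082] 0.77
scene rest_seat [0.464 0.015 0.05 ] 0.66
scene rest_edge [0.309 0.408 0.164] 0.9
scene rest_edge [0.462 0.015 0.05 ] 0.56
scene column_long_center [0.344 0.646 0.015] 0.72
scene column_long_center [0.519 0.017 0.081] 0.63
scene column_short_center [ 0.525 -0.31   0.046] 0.53
```

View pics/w4.png

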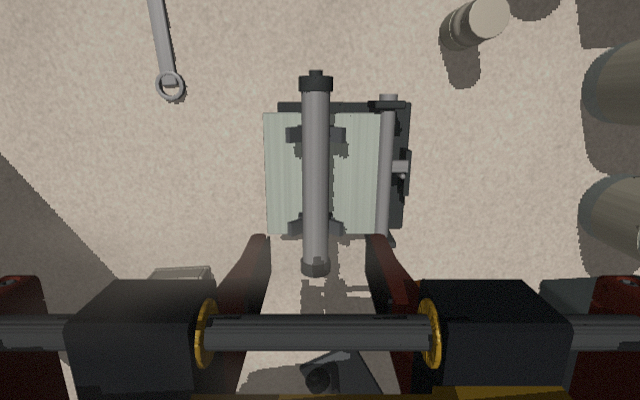

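The column lies in both saddles (rows 133 and 228), centred and parallel to the hinge, and the gripper is clear. Handing in.

```bash
python3 -c "
from station import *
print(hand_in())"
```

```text
the job is handed in; nothing more can be done
None
```

The rest is snapped down and the long column lies centred in both saddles with the gripper clear; the job was handed in after about 19 s of robot time, and the hand-in returned no verdict.

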